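# Stack the coarse screen on the sloping soil sieve and lock it

## Task

Put the loose coarse screen on top of the fine one on the sloping soil sieve: tip it to the sieve's slope so that all four corner holes go over their posts together, and lower it, without letting it drop, until it sits fully home and flush on the fine screen. Then swing the locking lever with the upright knob right across over its rim to lock it, and let go. Leave the pots, the blue tray and the trowel where they are.

Things in the scene. Friction and masses are not known exactly. Their poses are not given: they have to be found in the camera images.
- screen_mid (a point): Centre of the loose coarse screen, half-way up. Open aluminium tray 200 (its x) x 160 (y) x 50 mm (z, up), about 0.4 kg, 4 mm walls, wide 24 mm steel mesh floor 4.5 to 7.5 mm over the underside. Each corner is a 36 mm square block with a 17 mm round hole right through, hole centres x = +-82, y = +-62 mm. Alike when turned half round. Starts flat on the bench.
- screen_bar (a point): Middle of the coarse screen's handle, 9.5 mm above the screen's centre: a flat wooden cross bar along the screen's y from wall to wall, 12 mm thick (x), 25 mm tall, its top 3 mm below the rim. The tray is open on both sides of it, 89 mm to the walls in x, and 27 mm deep below this point to the mesh. Axes as the screen's.
- coarse_screen: The coarse screen again, given by the middle of its underside, axes as for its centre point.
- sieve_deck: Fixed sloping deck of the soil sieve with the fine screen (9 mm mesh, 200 x 160 mm). Origin: middle of the fine screen's rim top, 147 mm above the bench; the middle of the coarse screen's underside comes to lie here, its x along this x (either way round). z: square to the deck, leaning 28 deg (0.489 rad) from vertical towards the low side, which faces the robot; x: up the slope; y: level.
- post_tip (a point): Tip of one of the sieve's four steel posts (the one at deck x = +82, y = +62 mm). Posts are 11 mm thick, stand along the deck's z at deck x = +-82, y = +-62 mm and reach 72 mm above the deck's origin plane; the last 15 mm taper to a 4 mm tip. The upper two tips are the sieve's highest points, 249 mm above the bench.
- lever_pivot (a point): On the axis of the locking lever's pivot pillar, at deck x = 0, y = -108, z = 54 mm, level with the underside of the lever's arm. The steel arm is 16 mm wide, 8 mm thick and reaches 66 mm from the axis; it passes 4 mm above the rim of the seated coarse screen.
- lever_knob (a point): Point at which to take the lever's knob, on the knob's axis, 55 mm from the pivot axis, 88 mm above the deck's origin plane. The knob is a black upright cylinder 18 mm thick, 43 mm tall (deck z = 62 to 105 mm), fixed on the lever's arm and standing along the deck's z.
- lock_lever (a joint): Angle q of the locking lever, rad. 0: parked, arm pointing down the slope and 0.436 rad outward from the screens; grows as it swings clockwise seen from above, to its stop at 2.007, arm along the deck's +y across the screen's rim. Knob in the deck frame: x = -55 cos(q - 0.436), y = -108 + 55 sin(q - 0.436) mm. Friction about 2 to 3 N at the knob; stays where left. Starts at 0 to 0.3.
- pot_tray: Blue silicone pot tray, 140 x 200 x 16 mm, bystander; origin under its centre.
- pot_small: Tan terracotta pot, 96 mm across, 85 mm tall, standing in the blue tray, bystander; origin under its centre.
- pot_large: Tan terracotta pot, 120 mm across, 110 mm tall, on the bench, bystander; origin under its centre.
- trowel: Trowel, 280 mm long, wooden handle towards its -x, steel blade towards its +x, lying on the bench, bystander; origin under its middle.

How it is judged (in metres and radians):
On the way:
1. the coarse screen sits fully home on the fine one, all four posts through its corner holes (x of screen_mid in the frame of sieve_deck between -0.007 and 0.007 m and y of screen_mid in the frame of sieve_deck between -0.007 and 0.007 m and z of screen_mid in the frame of sieve_deck between 0.021 and 0.0285 m and angle between the z axis of screen_mid and the z axis of sieve_deck, either way round below 0.05 rad and angle between screen_mid's own z axis and vertical below 0.8 rad), for 0.2 s.
At the end, for the whole second after the job is handed in: The coarse screen is at rest, mesh down, on the fine one, all four posts through its holes (centre within 7 mm along the deck, 3.5 mm of seated height, parallel within 0.05 rad), and the locking lever is over its rim, at 1.75 rad or more (stop 2.007) (all of step 1 and value of joint lock_lever above 1.75 rad and linear speed of coarse_screen below 0.02 m/s); the robot touches nothing.
It fails at once if the coarse screen is dropped onto the sieve (over 0.6 m/s while over the posts) (distance between screen_mid and sieve_deck below 0.1 m and linear speed of coarse_screen above 0.6 m/s).
It fails at once if the large pot is moved more than 30 mm (distance of pot_large from where it was at the start of the episode above 0.03 m).
It fails at once if the small pot is moved more than 30 mm (distance of pot_small from where it was at the start of the episode above 0.03 m).
It fails at once if the blue tray is moved more than 30 mm (distance of pot_tray from where it was at the start of the episode above 0.03 m).
It fails at once if the trowel is moved more than 30 mm (distance of trowel from where it was at the start of the episode above 0.03 m).
It also fails if it takes over 64 s, if anything falls off the work surface, if the arm or the gripper's body presses on something with over 40 N, if the wrist force passes 120 N, or if a joint passes its speed limit or range.

## Robot

A 6-joint arm with a two-finger parallel gripper is mounted at the origin on the work surface. World frame = base frame: x ahead of the robot, y to its left, z up, the work surface at z = 0. Lengths are in mm, angles in degrees, forces in N, time in s.
With the tool pointing down it reaches from about 225 to 725 mm from the base axis. Payload 3.1 kg.
Tool frame: the origin (TCP) lies at the very end of the fingers, on their centre line; the grasp point (between the pads) lies 19 mm behind it (env.grip_point_offset is the distance from the TCP to the grasp point, in mm); z points along the fingers, y is the direction in which the jaws open and shut (so a half turn about z gives the same grasp; the last joint's range is limited). The gripper opens to 85 mm and grips with 20 to 120 N. Pads are 22 mm wide; open, the fingers measure 114 mm over their backs; the gripper's body (76 mm by 85 mm) begins 54 mm behind the grasp point. The pads swing forward as they close: fully open they stand 13 mm farther back than shut.
Start: joints at [64.813, 2.75, 5.684, 92.934, 0, 82.678], TCP at [161.063, 499.676, 231.312] pointing down, gripper open.
Joint ranges: [-166.93, 166.93], [-56.73, 111.36], [-69.38, 81.34], [-121.58, 131.49], [-85.45, 84.26], [-180, 180]. Speed limits (degrees/s): [159.86, 159.86, 180, 180, 180, 180].

## Interface

Orientations are given as [roll, pitch, yaw] about the fixed x, y, z axes, in that order (R = Rz(yaw) Ry(pitch) Rx(roll)).
In Python, from cell import env gives the robot as it stands.
- The arm moves only by the shell command python3 -m jog 'ROWS' [FORCE]. ROWS is JSON, a list of rows, each a list of 7 numbers: the closure in counts, from 0 (fully open) to 255 (shut), then the shift along the tool's x, y, z in mm, then the turn, a rotation vector about the tool's x, y, z in rad. A call has 1 to 10 rows; each row shifts and turns the commanded pose from where the row before left it, along the tool's axes as they then stand; what a row does not reach is not made up. A row lasts 1/12 s, in which the tool goes at most 41.7 mm and 7.16 degrees, less where a joint would pass 70% of its speed; a pose out of reach is approached as far as the arm can. A call is refused whole if a number of a shift passes 41.7 or a number of a turn 0.125, either way. A call with a gripper value outside its range is refused whole. The fingers move at their own pace and stop on an object; FORCE is the grip in N (left out, the last holds). Time passes only in rows, so rows that do not move let the fingers close. It gives the time, the measured TCP pose, the force and the opening at its end, in the units of the state.
- env.get_state(): the state, without advancing time (a new reading comes with each control period).
- env.snapshot(name): name is "side" or "top"; returns the picture (400x640x3 uint8, red, green, blue); there is no depth.
- env.camera_model(name): a dict with "fov_y" (degrees; the focal length in pixels is half the picture's height over the tangent of half this angle, whatever the lens; pixels are square), "cx", "cy" (the principal point, pixels), "distortion" ([k1, k2, p1, p2, k3] as OpenCV has them; the pictures are not rectified), "R" (3x3) and "t" (3): a world point X has camera coordinates R X + t. Camera axes: x right, y down, z forward; pixel columns grow to the right and rows downward; lengths in mm; the calibration is good to about 2 mm. A picture is of the moment at which its call begins. camera_model takes no time and is no camera call.
- env.close_job(): hands the job in, once; it reports no verdict.
The state is a dict: "clock": time; "joint_positions": joint angles; "joint_vel": joint speeds; "joint_efforts": joint torques, N m; "ee_pos": TCP position; "tool_rot": TCP orientation; "contact_force": force on the tool from outside, world axes, zero at the start; "torque": the same for the moment, N m; "opening": opening from 0.0 (shut) to 1.0 (fully open).
Only numpy, scipy, OpenCV 4.12 (cv2) and the standard library are available. Lean on these libraries where they do the work, as an engineer would, in place of code of your own. Each camera call takes 0.05 s, during which the arm holds its last target. There are 200 camera calls.

## Working session

There is one attempt and no reset: what is moved stays moved. The work goes in short steps, Python scripts to look and compute and a shell command to move; the robot and the scene stay as the last step left them, time stands still between calls to the robot, and variables do not carry over. Pictures are saved under pics/ and viewed, about 8 in all and at most 12, crops included, and the job is handed in when it is done.

```bash
ls; mkdir -p pics; python3 - <<'E'
from cell import env
import cv2
for n in ("side","top"):
    im=env.snapshot(n); cv2.imwrite(f"pics/{n}0.png",im[:,:,::-1])
    print(n,env.camera_model(n))
print(env.get_state())
E
```

```text
pics
side {'fov_y': 48.51009298191255, 'cx': 320.8102067793023, 'cy': 200.0219633530666, 'distortion': array([-0.09489583,  0.        ,  0.        ,  0.        ,  0.        ]), 'R': array([[ 0.98242026, -0.18643374, -0.00963848],
       [-0.1152018 , -0.56481532, -0.81713658],
       [ 0.14689786,  0.8038819 , -0.57636352]]), 't': array([-620.19810805,  232.27362832, 1356.56955651])}
top {'fov_y': 50.457139829637796, 'cx': 320.1808752657566, 'cy': 199.2502374692193, 'distortion': array([-0.00294214,  0.        ,  0.        ,  0.        ,  0.        ]), 'R': array([[-0.02104714, -0.99960322,  0.01871946],
       [-0.98474996,  0.01749289, -0.17309393],
       [ 0.17269779, -0.02207712, -0.98472741]]), 't': array([7.62566302e-02, 6.43224680e+02, 1.35053264e+03])}
{'clock': 0.1, 'joint_positions': array([6.48122993e+01, 2.79017506e+00, 5.60047165e+00, 9.29329800e+01,
       5.59567331e-04, 8.26766389e+01]), 'joint_vel': array([-0.03129328, -0.09831885,  0.20879445, -0.07567428,  0.02507244,
       -0.04219855]), 'joint_efforts': array([ 1.83855846e-03, -3.39848149e+01,  3.20936894e+01,  1.57370704e-02,
       -1.45083800e-04, -2.90199416e-06]), 'ee_pos': array([160.83385528, 499.18247732, 230.21932098]), 'tool_rot': array([-1.79878389e+02, -1.61933234e-02,  1.62135643e+02]), 'contact_force': array([ 0.06629693,  0.28771283, -0.54373642]), 'torque': array([-0.01589119,  0.03179207, -0.03565544]), 'opening': 1.0003199355346297}
```

View pics/side0.png

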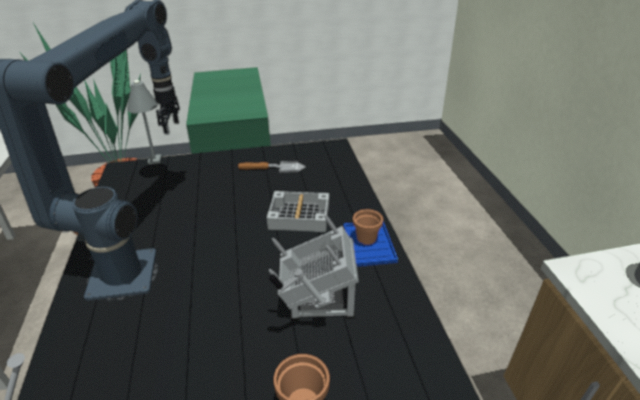

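View pics/top0.png

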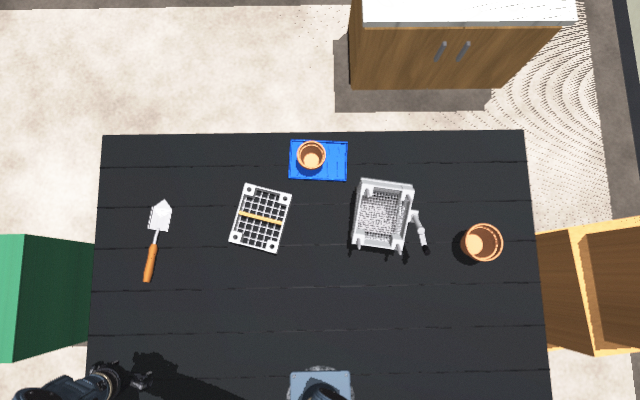

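The side view shows the screen at about (299,210) and the sieve at about (318,270). In the top view the screen is at (261,218), the sieve at (384,215) and the lever at (418,230). Next I'll take enlarged crops.

```bash
python3 - <<'E'
import cv2
a=cv2.imread("pics/top0.png")[170:262,225:435]; cv2.imwrite("pics/tc.png",cv2.resize(a,None,fx=3.8,fy=3.8,interpolation=cv2.INTER_CUBIC))
a=cv2.imread("pics/side0.png")[182:332,255:375]; cv2.imwrite("pics/sc.png",cv2.resize(a,None,fx=4,fy=4,interpolation=cv2.INTER_CUBIC))
E
```

```text
(no output)
```

View pics/tc.png

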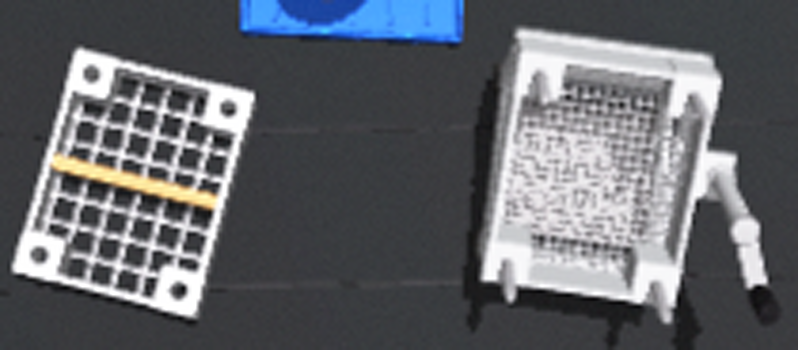

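View pics/sc.png

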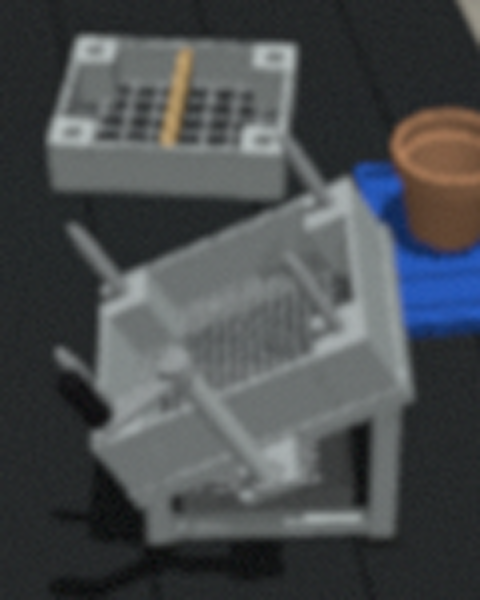

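Pixels read from the crops. Top crop, screen holes: (91,74), (228,107), (38,254), (178,290). Top crop, post tips: about (545,98), (700,113), (511,299), (664,319). Side crop, screen holes: (273,57), (262,139), (97,49), (72,130). Side crop, post tips: (285,140), (290,255), (70,228), (60,352). The knob top is at (66,377) in the side crop and (766,312) in the top crop.

```bash
cat >h.py <<'E'
import numpy as np, cv2
from cell import env
from scipy.spatial.transform import Rotation as Ro
from scipy.optimize import least_squares
M={n:env.camera_model(n) for n in("top","side")}
def K(m): f=200/np.tan(np.radians(m["fov_y"]/2)); return np.array([[f,0,m["cx"]],[0,f,m["cy"]],[0,0,1]])
def proj(n,X):
    m=M[n]; return cv2.projectPoints(np.atleast_2d(X).astype(float),cv2.Rodrigues(m["R"])[0],m["t"],K(m),m["distortion"])[0][:,0]
def tri(pt,ps):
    P=[np.c_[M[n]["R"],M[n]["t"]] for n in("top","side")]
    u=[cv2.undistortPoints(np.array(p,float)[:,None],K(M[n]),M[n]["distortion"])[:,0].T for n,p in(("top",pt),("side",ps))]
    X=cv2.triangulatePoints(P[0],P[1],u[0],u[1]); return (X[:3]/X[3]).T
def Tc(p): return np.array(p)/3.8+[225,170]
def Sc(p): return np.array(p)/4+[255,182]
def deckR(yaw): return Ro.from_euler('z',yaw)*Ro.from_euler('y',-28,degrees=True)
C=np.array([[82,62],[82,-62],[-82,62],[-82,-62]],float)
E
python3 - <<'E'
from h import *
np.set_printoptions(precision=1,suppress=True)
ht=Tc([(91,74),(228,107),(38,254),(178,290)]);hs=Sc([(273,57),(262,139),(97,49),(72,130)])
tt=Tc([(545,98),(700,113),(511,299),(664,319)]);ts=Sc([(285,140),(290,255),(70,228),(60,352)])
kt=Tc([(766,312)]);ks=Sc([(66,377)])
print("holes",tri(ht,hs));T=tri(tt,ts);print("tips",T);print("knobtop",tri(kt,ks))
def fit(model,x0,pt,ps):
    r=least_squares(lambda p:np.r_[(proj("top",model(p))-pt).ravel(),(proj("side",model(p))-ps).ravel()],x0,loss='soft_l1');print(r.x,r.fun);return r.x
s=fit(lambda p:np.c_[p[:2]+(Ro.from_euler('z',p[2]).apply(np.c_[C,C[:,0]*0]))[:,:2],np.full(4,p[3])],[450,150,0,50],ht,hs)
d=fit(lambda p:[p[0],p[1],p[3]]+deckR(p[2]).apply(np.c_[C,np.full(4,72)]),[450,-100,0,147],tt,ts)
print("deg",np.degrees(s[2]),np.degrees(d[2]))
kn=tri(kt,ks)[0]-[d[0],d[1],d[3]]
print("knobtop deck",deckR(d[2]).inv().apply(kn))
D=deckR(d[2])
for q in(0,.15,.3):print(q,[proj(n,[d[0],d[1],d[3]]+D.apply([-55*np.cos(q-.436),-108+55*np.sin(q-.436),105])) for n in M],kt,ks)
for k in M: print(k,proj(k,[d[0],d[1],d[3]]+D.apply(np.c_[C,np.full(4,72)])))
E
```

```text
holes [[682.4 224.1  49.6]
 [650.1 104.3  50.9]
 [526.3 268.3  50. ]
 [492.2 148.1  51.6]]
tips [[ 619.3 -147.4  242.8]
 [ 602.2 -263.9  244.5]
 [ 472.2 -123.9  171. ]
 [ 453.9 -243.8  170. ]]
knobtop [[ 455.  -312.6  215. ]]
[587.7 186.2  -0.3  50.5] [ 0.  -0.6 -0.  -0.   0.1 -0.3 -0.1 -0.2  0.  -0.1 -0.2  0.1 -0.8  0.1
 -0.3  0.2]
[ 569.9 -200.   112.9  144.3] [-0.8 -0.   1.3  1.7 -0.5 -1.   0.4 -0.8 -1.3 -1.5 -0.4  0.3  0.4  0.1
  0.5  0.5]
deg -15.5708126141705 6471.318669174487
knobtop deck [ -52.1 -128.7  107.8]
0 [array([[427.4, 251.1]]), array([[272.9, 277.4]])] [[426.6 252.1]] [[271.5 276.2]]
0.15 [array([[424.6, 251.7]]), array([[272. , 275.5]])] [[426.6 252.1]] [[271.5 276.2]]
0.3 [array([[421.7, 251.8]]), array([[271.5, 273.4]])] [[426.6 252.1]] [[271.5 276.2]]
top [[367.6 195.8]
 [410.5 201.4]
 [358.9 247.7]
 [400.1 253.1]]
side [[324.9 215.5]
 [327.1 246. ]
 [272.9 239.1]
 [270.5 270.5]]
```

The screen fits within 1 px: centre (588,186), rim z 50, yaw −15.6°. The deck fits at about (570,−200,144), yaw −8.7°, against a stated height of 147. That is good enough to grasp, and I'll refine the deck later. First turn the tool square to the bar.

```bash
cat >>h.py <<'E'
from scipy.linalg import logm,expm
def pose():
    s=env.get_state(); T=np.eye(4); T[:3,:3]=Ro.from_euler('xyz',s["tool_rot"],degrees=True).as_matrix(); T[:3,3]=s["ee_pos"]; return T
def down(yaw): return Ro.from_euler('xyz',[180,0,yaw],degrees=True).as_matrix()
def plan(p,R,n,T=None):
    "equal rows (shift, then turn in tool axes) from the present pose to TCP p, R"
    T=pose() if T is None else T
    G=np.eye(4);G[:3,:3]=R;G[:3,3]=p
    A=expm(logm(np.linalg.inv(T)@G).real/n)
    print(n,"x",np.round(A[:3,3],2).tolist(),np.round(Ro.from_matrix(A[:3,:3]).as_rotvec(),4).tolist()); return G
E
R="[0,0,0,0,0,0,0.1176]"; 
python3 -m jog '[[0,0,0,0,0,0,0.1176],[0,0,0,0,0,0,0.1176],[0,0,0,0,0,0,0.1176],[0,0,0,0,0,0,0.1176],[0,0,0,0,0,0,0.1176],[0,0,0,0,0,0,0.1176],[0,0,0,0,0,0,0.1176],[0,0,0,0,0,0,0.1176],[0,0,0,0,0,0,0.1176],[0,0,0,0,0,0,0.1176]]' 40
python3 -m jog '[[0,0,0,0,0,0,0.1176],[0,0,0,0,0,0,0.1176],[0,0,0,0,0,0,0.1176],[0,0,0,0,0,0,0],[0,0,0,0,0,0,0]]'
python3 - <<'E'
from h import *
plan([587.7,186.2,110],down(74.4),18)
E
```

```text
clock: 0.93
ee_pos: [160.9, 499.4, 230.6]
tool_rot: [-180.0, 0.1, 94.4]
contact_force: [-0.5, -1.0, -0.9]
opening: 1.002
clock: 1.35
ee_pos: [160.9, 499.4, 230.7]
tool_rot: [-180.0, 0.1, 74.7]
contact_force: [0.2, -0.1, 0.2]
opening: 1.001
18 x [-10.46, 27.49, 6.71] [-0.0, 0.0001, 0.0003]
```

```bash

python3 -m jog '[[0,-10.5,27.5,6.7,0,0,0],[0,-10.5,27.5,6.7,0,0,0],[0,-10.5,27.5,6.7,0,0,0],[0,-10.5,27.5,6.7,0,0,0],[0,-10.5,27.5,6.7,0,0,0],[0,-10.5,27.5,6.7,0,0,0],[0,-10.5,27.5,6.7,0,0,0],[0,-10.5,27.5,6.7,0,0,0],[0,-10.5,27.5,6.7,0,0,0],[0,-10.5,27.5,6.7,0,0,0]]'
python3 -m jog '[[0,-10.5,27.5,6.7,0,0,0],[0,-10.5,27.5,6.7,0,0,0],[0,-10.5,27.5,6.7,0,0,0],[0,-10.5,27.5,6.7,0,0,0],[0,-10.5,27.5,6.7,0,0,0],[0,-10.5,27.5,6.7,0,0,0],[0,-10.5,27.5,6.7,0,0,0],[0,-10.5,27.5,6.7,0,0,0],[0,0,0,0,0,0,0],[0,0,0,0,0,0,0]]'
python3 - <<'E'
from h import *
G=plan([587.7,186.2,15.5],down(74.4),12)
a=env.snapshot("top");b=env.snapshot("side")
cv2.imwrite("pics/t1.png",a[:,:,::-1]);cv2.imwrite("pics/s1.png",b[:,:,::-1])
x=cv2.resize(a[140:270,215:345],None,fx=3.5,fy=3.5,interpolation=cv2.INTER_CUBIC)[:,:,::-1]
y=cv2.resize(b[120:250,240:340],None,fx=3.5,fy=3.5,interpolation=cv2.INTER_CUBIC)[:,:,::-1]
cv2.imwrite("pics/c1.png",cv2.hconcat([x,y]))
E
```

```text
clock: 2.18
ee_pos: [399.0, 324.1, 163.8]
tool_rot: [-180.0, 0.0, 74.7]
contact_force: [-0.3, 0.9, 0.5]
opening: 0.999
clock: 3.02
ee_pos: [587.9, 184.3, 109.2]
tool_rot: [-179.9, 0.1, 74.5]
contact_force: [-0.5, 1.2, 0.4]
opening: 1.0
12 x [0.15, -0.05, 7.81] [-0.0002, 0.0001, 0.0002]
```

View pics/c1.png

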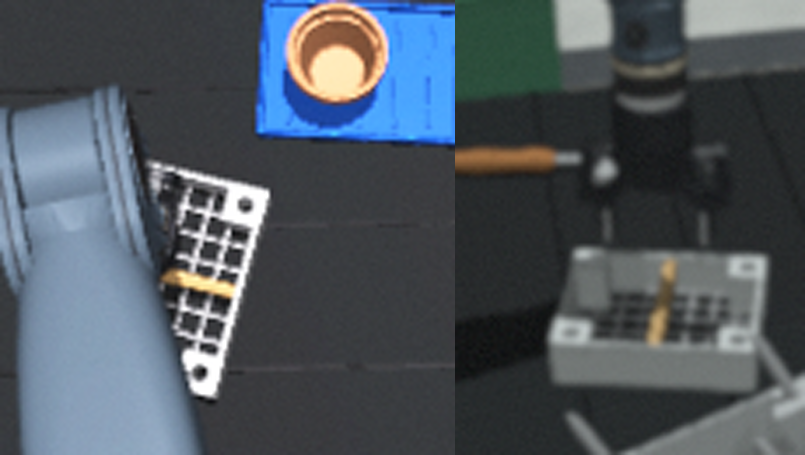

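The side crop shows the fingers at u 607 and 703, straddling the bar at about u 660. Descend and grip.

```bash

python3 -m jog '[[0,0.2,0,9.4,0,0,0],[0,0.2,0,9.4,0,0,0],[0,0.2,0,9.4,0,0,0],[0,0.2,0,9.4,0,0,0],[0,0.2,0,9.4,0,0,0],[0,0.2,0,9.4,0,0,0],[0,0.2,0,9.4,0,0,0],[0,0.2,0,9.4,0,0,0],[0,0.2,0,9.4,0,0,0],[0,0.2,0,9.2,0,0,0]]'
python3 -m jog '[[0,0,0,0,0,0,0],[255,0,0,0,0,0,0],[255,0,0,0,0,0,0],[255,0,0,0,0,0,0],[255,0,0,0,0,0,0],[255,0,0,0,0,0,0],[255,0,0,0,0,0,0],[255,0,0,0,0,0,0],[255,0,0,0,0,0,0],[255,0,0,0,0,0,0]]' 80
```

```text
clock: 3.95
ee_pos: [588.3, 187.5, 15.9]
tool_rot: [-180.0, 0.0, 74.5]
contact_force: [0.4, -0.6, -0.2]
opening: 0.999
clock: 4.78
ee_pos: [589.0, 187.6, 17.7]
tool_rot: [179.9, -0.0, 74.5]
contact_force: [0.7, 0.1, 2.9]
opening: 0.127
```

```bash

python3 -m jog '[[255,0,0,-4,0,0,0],[255,0,0,-10,0,0,0],[255,0,0,-20,0,0,0],[255,0,0,-30,0,0,0],[255,0,0,-30,0,0,0],[255,0,0,-30,0,0,0],[255,0,0,-30,0,0,0],[255,0,0,-30,0,0,0],[255,0,0,-30,0,0,0],[255,0,0,-20,0,0,0]]'
cat >>h.py <<'E'
def overlay(im,n,o,yaw,z0,box,f,extra=()):
    x0,y0,x1,y1=box; g=cv2.resize(im[y0:y1,x0:x1],None,fx=f,fy=f,interpolation=cv2.INTER_CUBIC)
    D=deckR(yaw)
    def L(P,c):
        q=(proj(n,np.array(o)+D.apply(P))-[x0,y0]+.5)*f-.5
        cv2.polylines(g,[np.round(q*8).astype(np.int32)],False,c,1,cv2.LINE_AA,3)
    L([[100,80,z0],[100,-80,z0],[-100,-80,z0],[-100,80,z0],[100,80,z0]],(0,0,255))
    for a in C: L([[*a,0],[*a,72]],(0,255,0))
    for P in extra: L(P,(255,0,255))
    return g
E
python3 - <<'E'
from h import *
tt=Tc([(545,98),(700,113),(511,299),(664,319)]);ts=Sc([(285,140),(290,255),(70,228),(60,352)])
mod=lambda p:[p[0],p[1],147]+deckR(p[2]).apply(np.c_[C,np.full(4,72)])
r=least_squares(lambda p:np.r_[(proj("top",mod(p))-tt).ravel(),(proj("side",mod(p))-ts).ravel()],[570,-200,-.15],loss='soft_l1')
print(r.x,np.round(r.fun,1))
o=[r.x[0],r.x[1],147]
lev=[[[0,-108,54],[-50,-131,54]],[[-50,-131,62],[-50,-131,105]]]
a=overlay(cv2.imread("pics/top0.png"),"top",o,r.x[2],0,(335,165,435,265),4,lev)
b=overlay(cv2.imread("pics/side0.png"),"side",o,r.x[2],0,(260,205,360,305),4,lev)
cv2.imwrite("pics/ov.png",cv2.hconcat([a,b]))
E
```

```text
clock: 5.62
ee_pos: [588.3, 187.6, 254.2]
tool_rot: [179.9, -0.1, 74.5]
contact_force: [0.8, 1.4, -2.7]
opening: 0.127
[ 5.69694049e+02 -2.01000159e+02 -1.51377208e-01] [-0.3 -0.1  1.9  1.6 -0.1 -1.   0.9 -0.8 -1.4 -2.1 -0.4 -0.3  0.3 -0.4
  0.3  0. ]
```

View pics/ov.png

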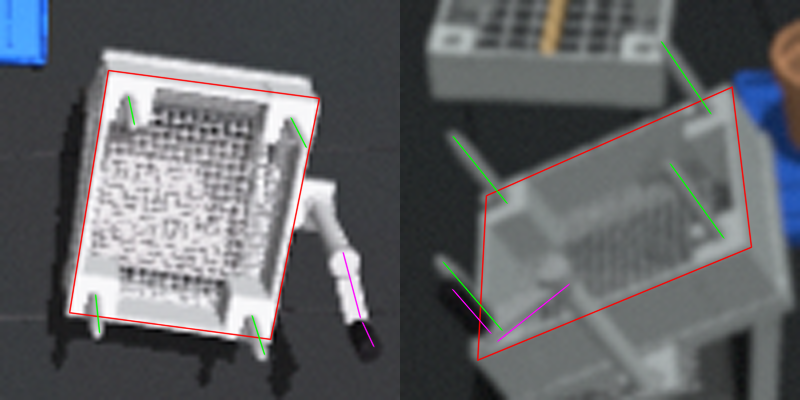

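The overlay fits: in the top view the red rim outline lies on the real rim edge within about 0.5 px, and the posts agree within about 1 px. The bar is gripped and lifted. Next, tilt to the deck slope and move across high.

```bash
cat >>h.py <<'E'
O=np.array([569.7,-201,147.]);YAW=-0.1514;DM=deckR(YAW)
def toolR(ang=0):
    "tool z = -deck z, tool y = deck x turned by ang about deck z"
    return (DM*Ro.from_euler('z',ang)).as_matrix()@np.array([[0,1,0],[1,0,0],[0,0,-1.]])
def dk(p): return O+DM.apply(p)
def ddk(): 
    T=pose(); R=DM.inv().as_matrix()@T[:3,:3]; print("TCP in deck",np.round(DM.inv().apply(T[:3,3]-O),1),"turn vs toolR(deck axes,deg)",np.round(np.degrees(Ro.from_matrix(T[:3,:3]@toolR().T).as_rotvec()),2))
E
python3 - <<'E'
from h import *
np.set_printoptions(suppress=True)
h=dk([0,0,190]);print(h)
G=plan([h[0],187,h[2]],toolR(),10)
G=plan(h,toolR(),14,G); plan(dk([0,0,125]),toolR(),6,G)
E
```

```text
[ 481.52076657 -187.54671475  314.76004264]
10 x [-2.29, -8.93, -8.28] [-0.0486, 0.0028, -0.0116]
14 x [-26.45, 3.56, 1.89] [0.0, 0.0, 0.0]
6 x [0.0, -0.0, 10.83] [0.0, 0.0, 0.0]
```

```bash

python3 -m jog '[[255,-2.3,-8.9,-8.3,-0.0486,0.0028,-0.0116],[255,-2.3,-8.9,-8.3,-0.0486,0.0028,-0.0116],[255,-2.3,-8.9,-8.3,-0.0486,0.0028,-0.0116],[255,-2.3,-8.9,-8.3,-0.0486,0.0028,-0.0116],[255,-2.3,-8.9,-8.3,-0.0486,0.0028,-0.0116],[255,-2.3,-8.9,-8.3,-0.0486,0.0028,-0.0116],[255,-2.3,-8.9,-8.3,-0.0486,0.0028,-0.0116],[255,-2.3,-8.9,-8.3,-0.0486,0.0028,-0.0116],[255,-2.3,-8.9,-8.3,-0.0486,0.0028,-0.0116],[255,-2.3,-8.9,-8.3,-0.0486,0.0028,-0.0116]]'
python3 -m jog '[[255,-20,3,1.6,0,0,0],[255,-26,3.5,1.9,0,0,0],[255,-26,3.5,1.9,0,0,0],[255,-26,3.5,1.9,0,0,0],[255,-26,3.5,1.9,0,0,0],[255,-26,3.5,1.9,0,0,0],[255,-26,3.5,1.9,0,0,0],[255,-26,3.5,1.9,0,0,0],[255,-26,3.5,1.9,0,0,0],[255,-26,3.5,1.9,0,0,0]]'
python3 -m jog '[[255,-26,3.5,1.9,0,0,0],[255,-26,3.5,1.9,0,0,0],[255,-26,3.5,1.9,0,0,0],[255,-26,3.5,1.9,0,0,0],[255,-12,1.6,0.9,0,0,0],[255,0,0,0,0,0,0],[255,0,0,0,0,0,0],[255,0,0,0,0,0,0]]'
python3 - <<'E'
from h import *
np.set_printoptions(suppress=True)
ddk(); plan(dk([0,0,125]),toolR(),6)
E
```

```text
clock: 6.45
ee_pos: [480.0, 186.6, 311.2]
tool_rot: [152.2, 0.1, 81.4]
contact_force: [-0.0, -1.1, -2.3]
opening: 0.126
clock: 7.28
ee_pos: [480.6, -70.9, 310.4]
tool_rot: [152.3, 0.0, 81.3]
contact_force: [0.6, -0.2, -4.5]
opening: 0.13
clock: 7.95
ee_pos: [481.7, -186.5, 310.8]
tool_rot: [152.2, -0.0, 81.3]
contact_force: [-0.0, 0.8, -2.6]
opening: 0.128
TCP in deck [ -1.8   1.  186.5] turn vs toolR(deck axes,deg) [0.07 0.23 0.01]
6 x [-0.17, 0.33, 10.26] [-0.0007, -0.0001, -0.0]
```

```bash

python3 -m jog '[[255,-0.2,0.3,10.3,-0.0007,0,0],[255,-0.2,0.3,10.3,-0.0007,0,0],[255,-0.2,0.3,10.3,-0.0007,0,0],[255,-0.2,0.3,10.3,-0.0007,0,0],[255,-0.2,0.3,10.3,-0.0007,0,0],[255,-0.2,0.3,10.3,-0.0007,0,0],[255,0,0,0,0,0,0],[255,0,0,0,0,0,0],[255,0,0,0,0,0,0]]'
python3 - <<'E'
from h import *
np.set_printoptions(suppress=True)
ddk()
T=pose();p=DM.inv().apply(T[:3,3]-O);z=p[2]-15.5
ex=[np.array([[100,80,z+h],[100,-80,z+h],[-100,-80,z+h],[-100,80,z+h],[100,80,z+h]])+[p[0],p[1],0] for h in(0,50)]
im={n:env.snapshot(n)[:,:,::-1].copy() for n in M}
for n in M: cv2.imwrite(f"pics/{n}2.png",im[n])
a=overlay(im["top"],"top",O,YAW,0,(335,165,435,275),4,ex)
b=overlay(im["side"],"side",O,YAW,0,(240,180,340,290),4,ex)
cv2.imwrite("pics/ov2.png",cv2.hconcat([a,b]))
E
```

```text
clock: 8.7
ee_pos: [512.5, -193.4, 258.0]
tool_rot: [151.9, 0.0, 81.3]
contact_force: [0.1, 0.2, -3.2]
opening: 0.127
TCP in deck [  1.1  -1.1 125.1] turn vs toolR(deck axes,deg) [-0.06 -0.12 -0.01]
```

View pics/ov2.png

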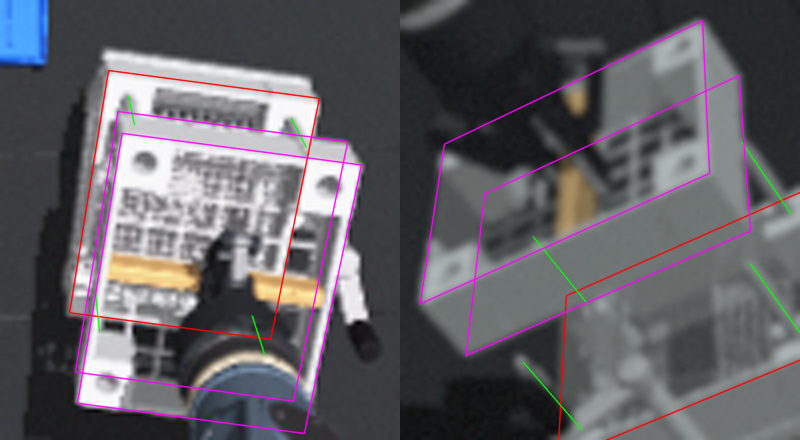

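The held screen matches its predicted outline (magenta) within about 1 px in both views. The near-low post tip really stands at about (517,357), against the predicted (524,363) in the crop, so the deck still needs sharpening. One enlarged look at the posts in the unobstructed pictures.

```bash
python3 - <<'E'
import cv2
f=5.5
a=cv2.imread("pics/top0.png")[185:263,355:415];b=cv2.imread("pics/side0.png")[205:283,262:347]
z=lambda i:cv2.resize(i,None,fx=f,fy=f,interpolation=cv2.INTER_CUBIC)
cl=cv2.createCLAHE(2,(4,4))
g=[cl.apply(cv2.cvtColor(z(i),cv2.COLOR_BGR2GRAY)) for i in(a,b)]
cv2.imwrite("pics/posts.png",cv2.hconcat(g));print(g[0].shape,g[1].shape)
E
```

```text
(429, 330) (429, 468)
```

View pics/posts.png

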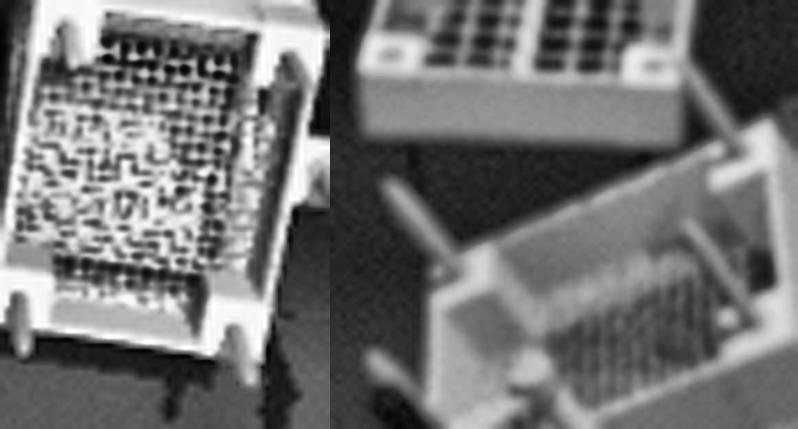

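```bash
python3 - <<'E'
from h import *
np.set_printoptions(suppress=True,precision=2)
c=lambda P,f,o:(np.array(P)+.5)/f-.5+o
tt=c([(70,63),(297,85),(24,354),(250,383)],5.5,[355,185])
ts=c([(360,70),(360,224),(57,181),(42,354)],5.5,[262,205])
bs=c([(408,150),(425,318),(125,268)],5.5,[262,205])
rt=c([(106,69),(316,97),(70,312),(270,338)],4,[335,165])
# same for the held screen's rim holes, picture 2
hs=c([(683,45),(685,163),(452,268)],4,[0,0])-[100,0]+[240,180]
ht=c([(145,160),(328,186),(107,381)],4,[335,165])
col=lambda z,A=C:np.c_[A,np.full(len(A),z)]
RC=np.array([[100,80],[100,-80],[-100,80],[-100,-80]],float)
for zf in(None,147):
    def res(p):
        o=np.array([p[0],p[1],zf or p[3]]);f=lambda n,P,x:(proj(n,o+deckR(p[2]).apply(P))-x).ravel()
        return np.r_[f("top",col(72),tt),f("side",col(72),ts),f("side",col(0)[:3],bs),f("top",col(0,RC),rt)]
    r=least_squares(res,[570,-200,-.15,147],loss='soft_l1',f_scale=.5);print(r.x);print(r.fun.reshape(-1,2).tolist() if zf else '')
T=pose();p=DM.inv().apply(T[:3,3]-O)
# held screen: offset (deck axes), turn about deck z
def res(q):
    P=Ro.from_euler('z',q[2]).apply(col(0)[[0,1,2]])+[p[0]+q[0],p[1]+q[1],p[2]-15.5+50+q[3]]
    return np.r_[(proj("top",dk(P))-ht).ravel(),(proj("side",dk(P))-hs).ravel()]
r=least_squares(res,[0,0,0,0]);print("held off",r.x,r.fun)
E
```

```text
[ 568.45 -198.8    -0.15  149.32]

[ 568.7  -198.56   -0.15  147.  ]
[[-0.13020819365635816, 0.10535929799027599], [1.6019621446448582, 1.5425080919942786], [-0.1597647677245959, -0.7616215841771918], [0.031116852789864424, -0.803158420211048], [-2.846344639567235, -2.9347094783510386], [-0.40947952228304985, -0.5073829391332652], [0.2372650959217708, 0.7472692163067904], [0.7347164144462681, 0.644807982576765], [0.7586178398005927, 0.47126812845422705], [1.108448802141993, 0.8807460629515731], [1.3529649008303295, 1.5757707811338832], [-0.4799698876647085, 0.7213977101748981], [-0.22348702316446634, 0.38772972034274744], [-0.8471996342501598, 0.5522661868018588], [-0.5252743233813248, 0.4281358126133341]]
held off [ -7.74  -9.09   0.16 -22.57] [ -2.8    3.93  -2.64  -3.35   6.63   3.17  -3.06   8.82   4.14   5.65
   1.83 -16.46]
```

```bash
sed -i 's/^O=.*/O=np.array([568.6,-198.7,147.5]);YAW=-0.150;DM=deckR(YAW)/' h.py; python3 - <<'E'
from h import *
np.set_printoptions(suppress=True,precision=2)
c=lambda P,f,o:(np.array(P)+.5)/f-.5+o
hs=c([(283,45),(285,163),(52,268)],4,[240,180])
ht=c([(145,160),(328,186),(107,381)],4,[335,165])
ddk();T=pose();p=DM.inv().apply(T[:3,3]-O)
def res(q):
    P=Ro.from_euler('z',q[2]).apply(np.c_[C[:3],[0,0,0]])+[p[0]+q[0],p[1]+q[1],p[2]-15.5+50+q[3]]
    return np.r_[(proj("top",dk(P))-ht).ravel(),(proj("side",dk(P))-hs).ravel()]
r=least_squares(res,[0,0,0,0]);print("held off",r.x,r.fun)
E
```

```text
TCP in deck [  2.8  -3.4 124.7] turn vs toolR(deck axes,deg) [-0.12 -0.19 -0.1 ]
held off [ -7.75  -9.07   0.16 -22.58] [ -2.8    3.93  -2.64  -3.35   6.63   3.17  -3.07   8.81   4.15   5.66
   1.82 -16.46]
```

```bash
python3 - <<'E'
from h import *
np.set_printoptions(suppress=True,precision=2)
c=lambda P,f,o:(np.array(P)+.5)/f-.5+o
hs=c([(283,45),(285,163),(52,268)],4,[240,180])
ht=c([(145,160),(328,186),(107,381)],4,[335,165])
T=pose();p=DM.inv().apply(T[:3,3]-O)
def res(q):
    P=Ro.from_euler('z',q[2]).apply(np.c_[C,[0]*4])+[p[0]+q[0],p[1]+q[1],p[2]-15.5+50+q[3]]
    return np.r_[(proj("top",dk(P[[0,1,2]]))-ht).ravel(),(proj("side",dk(P[[0,1,3]]))-hs).ravel()]
r=least_squares(res,[0,0,0,0]);print("held off",r.x,r.fun)
p=p+[*r.x[:2],0]; print("screen centre xy deck",p)
a=-r.x[2]
plan(dk([-r.x[0],-r.x[1],105]),toolR(a),4)
plan(dk([-r.x[0],-r.x[1],88]),toolR(a),4)
E
```

```text
held off [ 1.85  0.77 -0.   -0.06] [-0.17 -0.37  0.27 -0.7  -0.22 -0.24 -0.47 -0.13 -0.17  0.05 -0.53  0.4 ]
screen centre xy deck [  4.68  -2.61 124.74]
4 x [0.66, -1.18, 4.93] [0.0009, 0.0005, -0.0009]
4 x [0.67, -1.19, 9.18] [0.0009, 0.0005, -0.0009]
```

```bash

python3 -m jog '[[255,0.7,-1,7,0.0009,0.0005,-0.0009],[255,0.7,-1,7,0.0009,0.0005,-0.0009],[255,0.7,-1,7,0.0009,0.0005,-0.0009],[255,0.6,-1,7,0.0009,0.0005,-0.0009],[255,0,0,4,0,0,0],[255,0,0,2,0,0,0],[255,0,0,0,0,0,0],[255,0,0,0,0,0,0]]'
python3 - <<'E'
from h import *
ddk()
T=pose();p=DM.inv().apply(T[:3,3]-O);z=p[2]-15.5
hole=lambda a,h:np.array([[8.5*np.cos(t),8.5*np.sin(t),h] for t in np.linspace(0,6.28,25)])+[*a,0]
ex=[hole(a,0)+[p[0]+1.5,p[1]+.8,z] for a in C]+[hole(a,50)+[p[0]+1.5,p[1]+.8,z] for a in C]
im={n:env.snapshot(n)[:,:,::-1].copy() for n in M}
for n in M: cv2.imwrite(f"pics/{n}3.png",im[n])
a=overlay(im["top"],"top",O,YAW,0,(350,185,430,265),5,ex)
b=overlay(im["side"],"side",O,YAW,0,(250,195,330,275),5,ex)
cv2.imwrite("pics/ov3.png",cv2.hconcat([a,b]))
E
```

```text
clock: 9.47
ee_pos: [525.1, -192.6, 225.8]
tool_rot: [152.1, 0.0, 81.6]
contact_force: [-0.3, 0.8, -3.7]
opening: 0.126
TCP in deck [-2.  -0.4 89.8] turn vs toolR(deck axes,deg) [-0.02  0.1   0.15]
```

View pics/ov3.png

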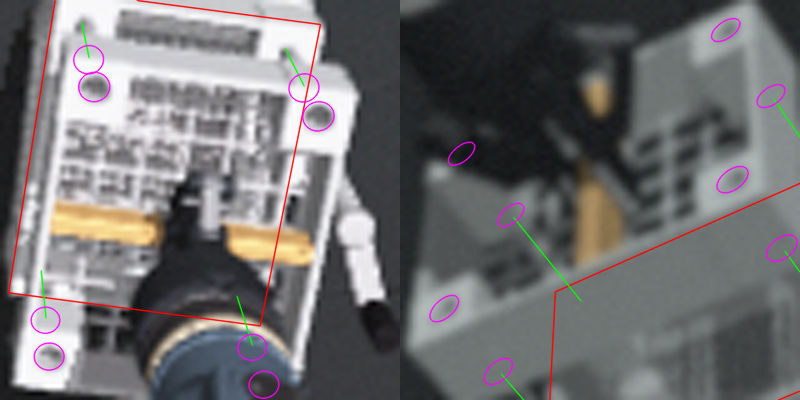

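The predicted hole circles sit on the real holes in both views, and the modelled post tips lie inside the underside circles. Lower gently while watching the force.

```bash

python3 -m jog '[[255,0,0,2,0,0,0],[255,0,0,2,0,0,0],[255,0,0,2,0,0,0],[255,0,0,2,0,0,0],[255,0,0,2,0,0,0],[255,0,0,0,0,0,0]]'
python3 -c "from h import *;ddk();print(env.get_state()['torque'])"
python3 -m jog '[[255,0,0,2,0,0,0],[255,0,0,2,0,0,0],[255,0,0,2,0,0,0],[255,0,0,2,0,0,0],[255,0,0,0,0,0,0]]'
python3 -c "from h import *;ddk();print(env.get_state()['torque'],DM.inv().apply(env.get_state()['contact_force']))"
```

```text
clock: 10.07
ee_pos: [529.5, -193.1, 216.3]
tool_rot: [152.2, 0.0, 81.5]
contact_force: [-0.1, 0.1, -3.9]
opening: 0.127
TCP in deck [-2.6 -0.3 79.2] turn vs toolR(deck axes,deg) [0.01 0.15 0.14]
[ 0.1607278   0.78720922 -0.02546358]
clock: 10.48
ee_pos: [533.4, -193.8, 209.4]
tool_rot: [152.1, 0.0, 81.5]
contact_force: [0.7, 0.9, -3.4]
opening: 0.127
TCP in deck [-2.3 -0.4 71.3] turn vs toolR(deck axes,deg) [-0.    0.12  0.14]
[ 0.08505858  0.75774063 -0.0668854 ] [-1.11052242  0.95811389 -3.21656118]
```

```bash

python3 -m jog '[[255,0,0,2,0,0,0],[255,0,0,2,0,0,0],[255,0,0,2,0,0,0],[255,0,0,2,0,0,0],[255,0,0,2,0,0,0],[255,0,0,2,0,0,0],[255,0,0,2,0,0,0],[255,0,0,2,0,0,0],[255,0,0,0,0,0,0]]'
python3 -c "from h import *;ddk();print(env.get_state()['torque'],DM.inv().apply(env.get_state()['contact_force']))"
python3 -m jog '[[255,0,0,2,0,0,0],[255,0,0,2,0,0,0],[255,0,0,2,0,0,0],[255,0,0,2,0,0,0],[255,0,0,2,0,0,0],[255,0,0,2,0,0,0],[255,0,0,2,0,0,0],[255,0,0,2,0,0,0],[255,0,0,0,0,0,0]]'
python3 - <<'E'
from h import *
ddk();print(env.get_state()['torque'],DM.inv().apply(env.get_state()['contact_force']))
T=pose();p=DM.inv().apply(T[:3,3]-O);z=p[2]-15.5
im={n:env.snapshot(n)[:,:,::-1].copy() for n in M}
f=lambda n,x,y:cv2.resize(im[n][y:y+80,x:x+80],None,fx=5,fy=5,interpolation=cv2.INTER_CUBIC)
cv2.imwrite("pics/ov4.png",cv2.hconcat([f("top",350,180),f("side",255,200)]))
E
```

```text
clock: 11.23
ee_pos: [540.9, -194.9, 195.4]
tool_rot: [152.1, 0.0, 81.5]
contact_force: [-0.3, -0.7, -3.3]
opening: 0.126
TCP in deck [-2.2 -0.4 55.4] turn vs toolR(deck axes,deg) [-0.01  0.11  0.14]
[ 0.08535012  0.82506218 -0.03966333] [-1.65944389 -0.77065472 -2.82319826]
clock: 11.98
ee_pos: [548.3, -196.0, 181.3]
tool_rot: [152.1, 0.0, 81.5]
contact_force: [-0.5, 1.1, -3.6]
opening: 0.128
TCP in deck [-2.2 -0.4 39.4] turn vs toolR(deck axes,deg) [-0.01  0.11  0.14]
[ 0.1075124   0.79802951 -0.02814435] [-2.22771175  0.97930024 -2.89405754]
```

View pics/ov4.png

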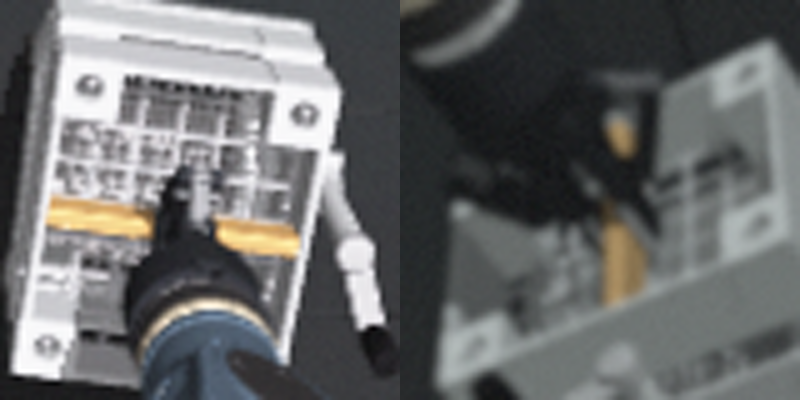

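The post tips show bright inside the three visible holes, top crop (92,85), (304,114) and (48,346), with no contact force. Carry on down to seat.

```bash

python3 -m jog '[[255,0,0,2,0,0,0],[255,0,0,2,0,0,0],[255,0,0,2,0,0,0],[255,0,0,2,0,0,0],[255,0,0,2,0,0,0],[255,0,0,2,0,0,0],[255,0,0,2,0,0,0],[255,0,0,2,0,0,0],[255,0,0,2,0,0,0],[255,0,0,2,0,0,0]]'
python3 -m jog '[[255,0,0,1,0,0,0],[255,0,0,1,0,0,0],[255,0,0,1,0,0,0],[255,0,0,0,0,0,0]]'
python3 -c "from h import *;ddk();print(env.get_state()['torque'],DM.inv().apply(env.get_state()['contact_force']))"
```

```text
clock: 12.92
ee_pos: [557.6, -197.5, 163.9]
tool_rot: [152.1, 0.0, 81.5]
contact_force: [-1.0, 0.0, -3.6]
opening: 0.124
clock: 13.25
ee_pos: [558.8, -197.7, 161.8]
tool_rot: [152.1, 0.1, 81.5]
contact_force: [-2.6, 1.0, -2.5]
opening: 0.122
TCP in deck [-2.  -0.4 17.3] turn vs toolR(deck axes,deg) [-0.04  0.1   0.14]
[ 0.11534608  0.89484435 -0.11325518] [-3.53992106  0.57322961 -0.93885856]
```

```bash

python3 -m jog '[[255,0,0,0.7,0,0,0],[255,0,0,0.7,0,0,0],[255,0,0,0,0,0,0]]'
python3 -c "from h import *;ddk();print(DM.inv().apply(env.get_state()['contact_force']))"
python3 -m jog '[[255,0,0,0.7,0,0,0],[255,0,0,0.7,0,0,0],[255,0,0,0,0,0,0]]'
python3 -c "from h import *;ddk();print(env.get_state()['torque'],DM.inv().apply(env.get_state()['contact_force']))"
```

```text
clock: 13.5
ee_pos: [558.9, -197.7, 161.8]
tool_rot: [152.1, 0.1, 81.5]
contact_force: [-9.9, 2.8, 4.7]
opening: 0.126
TCP in deck [-1.9 -0.5 17.2] turn vs toolR(deck axes,deg) [-0.05  0.11  0.11]
[-6.81491363  1.27946896  8.95362745]
clock: 13.75
ee_pos: [558.9, -197.7, 161.8]
tool_rot: [152.1, 0.1, 81.5]
contact_force: [-17.1, 4.7, 11.6]
opening: 0.128
TCP in deck [-1.9 -0.5 17.1] turn vs toolR(deck axes,deg) [-0.06  0.14  0.1 ]
[0.61761229 2.28824124 0.10218651] [-10.08730938   2.12307802  18.49781229]
```

It comes to a hard stop at TCP deck z 17.1. It was gripped at 17.7 above the bench, so it is home, and still parallel. Ease the preload, open, and back out along the deck normal.

```bash

python3 -m jog '[[255,0,0,-1,0,0,0],[255,0,0,0,0,0,0],[0,0,0,0,0,0,0],[0,0,0,0,0,0,0],[0,0,0,0,0,0,0],[0,0,0,0,0,0,0],[0,0,0,0,0,0,0],[0,0,0,0,0,0,0],[0,0,0,0,0,0,0]]'
python3 -m jog '[[0,0,0,-6,0,0,0],[0,0,0,-12,0,0,0],[0,0,0,-16,0,0,0],[0,0,0,-16,0,0,0],[0,0,0,-16,0,0,0],[0,0,0,-16,0,0,0],[0,0,0,-16,0,0,0],[0,0,0,-16,0,0,0],[0,0,0,-16,0,0,0],[0,0,0,0,0,0,0]]' 30
python3 - <<'E'
from h import *
ddk()
im={n:env.snapshot(n)[:,:,::-1].copy() for n in M}
q=0.05
lev=[[[0,-108,54],[-55*np.cos(q-.436),-108+55*np.sin(q-.436),54]],[[-55*np.cos(q-.436),-108+55*np.sin(q-.436),z] for z in(62,105)]]
lev+=[[[100,80,50],[100,-80,50],[-100,-80,50],[-100,80,50],[100,80,50]]]
a=overlay(im["top"],"top",O,YAW,0,(345,175,435,275),4.4,lev)
b=overlay(im["side"],"side",O,YAW,0,(250,190,340,290),4.4,lev)
cv2.imwrite("pics/ov5.png",cv2.hconcat([a,b]))
E
```

```text
clock: 14.5
ee_pos: [559.8, -197.8, 159.8]
tool_rot: [152.1, 0.0, 81.6]
contact_force: [-0.1, -0.1, 0.0]
opening: 1.005
clock: 15.33
ee_pos: [500.1, -189.6, 279.8]
tool_rot: [151.7, 0.2, 81.5]
contact_force: [0.8, -0.4, 0.8]
opening: 1.002
TCP in deck [  1.2  -1.2 149.2] turn vs toolR(deck axes,deg) [-0.26 -0.26  0.12]
```

View pics/ov5.png

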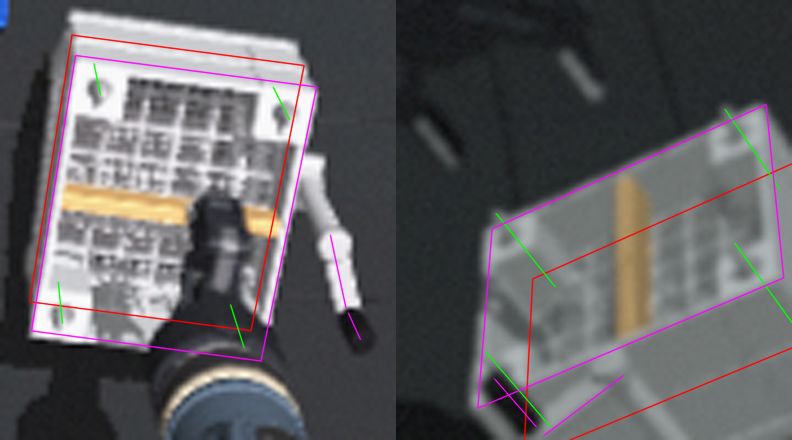

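The screen sits home: its rim coincides with the modelled seated outline in both views and it stayed put on release. The lever is near q≈0.05, with its knob at about (355,332) in the top crop. Next, turn the jaws onto the knob's direction of travel and go above it.

```bash

python3 -m jog '[[120,0,0,0,0,0,-0.115],[120,0,0,0,0,0,-0.115],[120,0,0,0,0,0,-0.115],[120,0,0,0,0,0,-0.115],[120,0,0,0,0,0,-0.115],[120,0,0,0,0,0,-0.115],[120,0,0,0,0,0,-0.115],[120,0,0,0,0,0,-0.115],[120,0,0,0,0,0,-0.115],[120,0,0,0,0,0,-0.115]]'
python3 -m jog '[[120,0,0,0,0,0,-0.115],[120,0,0,0,0,0,-0.115],[120,0,0,0,0,0,-0.115],[120,0,0,0,0,0,-0.115],[120,0,0,0,0,0,-0.115],[120,0,0,0,0,0,-0.115],[120,0,0,0,0,0,-0.115],[120,0,0,0,0,0,0],[120,0,0,0,0,0,0]]'
cat >>h.py <<'E'
def knob(q,z): return dk([-55*np.cos(q-.436),-108+55*np.sin(q-.436),z])
def kR(q): return toolR(np.pi/2+.436-q)
E
python3 - <<'E'
from h import *
ddk();print(env.get_state()["joint_positions"].round(1),env.get_state()["opening"])
G=plan(knob(.05,149),kR(.05),9);plan(knob(.05,72),kR(.05),10,G)
E
```

```text
clock: 16.27
ee_pos: [499.2, -188.4, 272.4]
tool_rot: [168.0, 25.2, 145.1]
contact_force: [-0.1, 0.1, -0.6]
opening: 0.535
clock: 17.02
ee_pos: [499.3, -188.4, 273.0]
tool_rot: [-168.9, 25.6, -164.1]
contact_force: [-0.2, 0.2, -0.5]
opening: 0.528
TCP in deck [ -3.   -0.2 143.7] turn vs toolR(deck axes,deg) [-51.73   7.87  98.99]
[-35.1 -24.6 -18.3  71.1  12.1 -45.8] 0.5277440616905955
9 x [10.3, -11.23, -0.59] [0.0003, -0.0003, -0.0003]
10 x [-0.0, 0.0, 7.7] [0.0, -0.0, 0.0]
```

```bash

python3 -m jog '[[120,10.3,-11.2,-0.6,0,0,0],[120,10.3,-11.2,-0.6,0,0,0],[120,10.3,-11.2,-0.6,0,0,0],[120,10.3,-11.2,-0.6,0,0,0],[120,10.3,-11.2,-0.6,0,0,0],[120,10.3,-11.2,-0.6,0,0,0],[120,10.3,-11.2,-0.6,0,0,0],[120,10.3,-11.2,-0.6,0,0,0],[120,10.3,-11.2,-0.6,0,0,0],[120,0,0,0,0,0,0]]'
python3 -m jog '[[120,0,0,8,0,0,0],[120,0,0,8,0,0,0],[120,0,0,8,0,0,0],[120,0,0,4,0,0,0],[120,0,0,0,0,0,0],[120,0,0,0,0,0,0]]'
python3 - <<'E'
from h import *
ddk();print(env.get_state()["contact_force"])
plan(knob(.05,72),kR(.05),10)
im={n:env.snapshot(n)[:,:,::-1].copy() for n in M}
T=pose();ax=DM.inv().apply(T[:3,3]-O)
ex=[[ax,ax+[0,0,60]],[ax-[0,0,60],ax]]
a=overlay(im["top"],"top",O,YAW,0,(380,210,440,280),6,ex)
b=overlay(im["side"],"side",O,YAW,0,(240,240,300,310),6,ex)
cv2.imwrite("pics/ov6.png",cv2.hconcat([a,b]))
E
```

```text
clock: 17.85
ee_pos: [434.9, -310.8, 255.3]
tool_rot: [-168.9, 25.6, -164.2]
contact_force: [-0.9, -0.6, -0.1]
opening: 0.53
clock: 18.35
ee_pos: [449.3, -310.0, 231.5]
tool_rot: [-168.8, 25.7, -163.8]
contact_force: [-0.3, 0.3, -0.7]
opening: 0.53
TCP in deck [ -50.  -127.9  121.8] turn vs toolR(deck axes,deg) [-51.9    7.82  99.15]
[-0.34150356  0.25514877 -0.69925349]
10 x [0.11, -0.05, 4.98] [0.0003, -0.0001, 0.0001]
```

View pics/ov6.png

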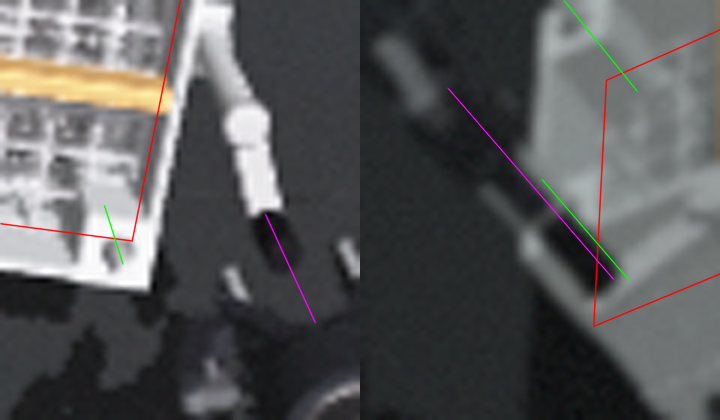

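In the top crop the knob (black, (265,218) to (285,262)) lies on the tool axis, with the finger tips at (237,283) and (348,258) either side of it. In the side crop it lies on the axis too. Descend and grip.

```bash

python3 -m jog '[[120,0.1,0,6,0,0,0],[120,0.1,0,6,0,0,0],[120,0.1,0,6,0,0,0],[120,0.1,0,6,0,0,0],[120,0.1,0,6,0,0,0],[120,0.1,0,6,0,0,0],[120,0.1,0,6,0,0,0],[120,0.1,0,6,0,0,0],[120,0,0,2,0,0,0],[120,0,0,0,0,0,0]]'
python3 -m jog '[[255,0,0,0,0,0,0],[255,0,0,0,0,0,0],[255,0,0,0,0,0,0],[255,0,0,0,0,0,0],[255,0,0,0,0,0,0],[255,0,0,0,0,0,0]]' 30
python3 - <<'E'
from h import *
ddk();p=DM.inv().apply(pose()[:3,3]-O)
print(env.get_state()["contact_force"],"q",np.arctan2(p[1]+108,-p[0])+.436,"r",np.hypot(p[1]+108,p[0]))
E
```

```text
clock: 19.28
ee_pos: [471.4, -314.1, 186.6]
tool_rot: [-168.8, 25.7, -163.9]
contact_force: [-0.7, 0.2, 0.6]
opening: 0.533
clock: 19.78
ee_pos: [471.6, -314.8, 188.4]
tool_rot: [-168.7, 25.7, -163.8]
contact_force: [-1.1, 0.3, 1.3]
opening: 0.196
TCP in deck [ -50.2 -129.3   73. ] turn vs toolR(deck axes,deg) [-52.02   7.91  99.06]
[-1.09381853  0.30111963  1.33034066] q 0.034010013516056814 r 54.55638146828358
```

The knob is gripped: opening ≈17 mm, radius 54.6 against 55, q≈0.03. Plan the arc.

```bash
python3 - <<'E'
from h import *
plan(knob(2.0,73),kR(2.0),20)
E
```

```text
20 x [-0.21, 5.36, -0.0] [-0.0, -0.0, 0.0975]
```

```bash

python3 -m jog '[[255,-0.2,5.4,0,0,0,0.0975],[255,-0.2,5.4,0,0,0,0.0975],[255,-0.2,5.4,0,0,0,0.0975],[255,-0.2,5.4,0,0,0,0.0975],[255,-0.2,5.4,0,0,0,0.0975],[255,-0.2,5.4,0,0,0,0.0975],[255,0,0,0,0,0,0]]'
python3 -c "
from h import *
ddk();p=DM.inv().apply(pose()[:3,3]-O);print('q',np.arctan2(p[1]+108,-p[0])+.436,'r',np.hypot(p[1]+108,p[0]))
plan(knob(2.0,73),kR(2.0),14)"
```

```text
clock: 20.37
ee_pos: [473.8, -283.5, 186.9]
tool_rot: [174.1, 27.4, 158.5]
contact_force: [1.9, -3.5, -0.1]
opening: 0.198
TCP in deck [-53.1 -98.   72.9] turn vs toolR(deck axes,deg) [-36.55   5.59  69.33]
q 0.6226392972582875 r 54.02541649620077
14 x [-0.17, 5.35, -0.01] [-0.0001, 0.0001, 0.0975]
```

```bash

python3 -m jog '[[255,-0.2,5.35,0,0,0,0.0975],[255,-0.2,5.35,0,0,0,0.0975],[255,-0.2,5.35,0,0,0,0.0975],[255,-0.2,5.35,0,0,0,0.0975],[255,-0.2,5.35,0,0,0,0.0975],[255,-0.2,5.35,0,0,0,0.0975],[255,-0.2,5.35,0,0,0,0.0975],[255,0,0,0,0,0,0]]'
python3 -c "
from h import *
ddk();p=DM.inv().apply(pose()[:3,3]-O);print('q',np.arctan2(p[1]+108,-p[0])+.436,'r',np.hypot(p[1]+108,p[0]))
plan(knob(2.0,73),kR(2.0),7)"
```

```text
clock: 21.03
ee_pos: [494.6, -256.0, 195.5]
tool_rot: [157.9, 17.5, 117.4]
contact_force: [0.1, -6.5, -2.1]
opening: 0.201
TCP in deck [-34.5 -67.7  72.8] turn vs toolR(deck axes,deg) [-18.52   2.92  34.76]
q 1.2988237104358242 r 53.06460180251679
7 x [0.05, 5.41, -0.04] [-0.0003, 0.0006, 0.0975]
```

```bash

python3 -m jog '[[255,0,5.4,0,0,0,0.0975],[255,0,5.4,0,0,0,0.0975],[255,0,5.4,0,0,0,0.0975],[255,0,5.4,0,0,0,0.0975],[255,0,5.4,0,0,0,0.0975],[255,0,5.4,0,0,0,0.0975],[255,0,5.4,0,0,0,0.09],[255,0,0,0,0,0,0]]'
python3 -c "
from h import *
ddk();p=DM.inv().apply(pose()[:3,3]-O);print('q',np.arctan2(p[1]+108,-p[0])+.436,'r',np.hypot(p[1]+108,p[0]))
plan(knob(2.0,73),kR(2.0),2)"
```

```text
clock: 21.7
ee_pos: [525.3, -248.6, 211.0]
tool_rot: [152.2, 0.8, 81.8]
contact_force: [-4.3, -9.8, -1.0]
opening: 0.197
TCP in deck [ -1.4 -55.8  72.7] turn vs toolR(deck axes,deg) [-0.78  0.33  0.39]
q 1.9790502975464546 r 52.17855014402517
2 x [1.41, 0.55, -0.18] [-0.0018, 0.0048, 0.003]
```

```bash

python3 -m jog '[[255,1,1,0,0,0,0],[255,0,0,0,0,0,0],[120,0,0,0,0,0,0],[120,0,0,0,0,0,0],[120,0,0,0,0,0,0],[120,0,0,0,0,0,0],[120,0,0,0,0,0,0]]'
python3 -m jog '[[120,0,0,-6,0,0,0],[120,0,0,-12,0,0,0],[120,0,0,-16,0,0,0],[120,0,0,-16,0,0,0],[120,0,0,-16,0,0,0],[120,0,0,-16,0,0,0],[120,0,0,-16,0,0,0],[120,0,0,-16,0,0,0],[120,0,0,-16,0,0,0],[120,0,0,-16,0,0,0]]'
python3 -m jog '[[120,0,-20,-16,0,0,0],[120,0,-20,-16,0,0,0],[120,0,-20,-16,0,0,0],[120,0,-20,-10,0,0,0],[120,0,-10,0,0,0,0],[120,0,0,0,0,0,0],[120,0,0,0,0,0,0]]'
python3 - <<'E'
from h import *
ddk()
im={n:env.snapshot(n)[:,:,::-1].copy() for n in M}
q=2.0
k=[-55*np.cos(q-.436),-108+55*np.sin(q-.436)]
lev=[[[0,-108,54],[*k,54]],[[*k,62],[*k,105]],[[100,80,50],[100,-80,50],[-100,-80,50],[-100,80,50],[100,80,50]]]
a=overlay(im["top"],"top",O,YAW,0,(345,175,435,275),4.4,lev)
b=overlay(im["side"],"side",O,YAW,0,(250,190,340,290),4.4,lev)
cv2.imwrite("pics/ov7.png",cv2.hconcat([a,b]))
E
```

```text
clock: 22.28
ee_pos: [527.3, -242.7, 211.3]
tool_rot: [152.1, 0.4, 82.3]
contact_force: [-0.5, 0.6, -0.9]
opening: 0.525
clock: 23.12
ee_pos: [459.2, -232.6, 341.7]
tool_rot: [152.1, 0.4, 82.2]
contact_force: [0.9, -0.0, -0.1]
opening: 0.532
clock: 23.7
ee_pos: [354.1, -218.7, 349.4]
tool_rot: [152.0, 0.4, 82.1]
contact_force: [0.3, 0.3, 0.1]
opening: 0.525
TCP in deck [-89.8 -51.9 276.5] turn vs toolR(deck axes,deg) [-0.38  0.1   0.73]
```

No more pictures can be viewed, so I'll check the lever and screen numerically: find the black knob by matching a rendered knob over q, and compare the bystanders before and after.

```bash
python3 - <<'E'
from h import *
im={n:env.snapshot(n)[:,:,::-1].copy() for n in M}
for n in M: cv2.imwrite(f"pics/{n}9.png",im[n])
qs=np.arange(0,2.15,.1)
for n in M:
    g=cv2.cvtColor(im[n],cv2.COLOR_BGR2GRAY).astype(np.float32)
    s=[]
    for q in qs:
        P=np.array([knob(q,z) for z in np.linspace(66,102,12)]);u=proj(n,P).astype(np.float32)
        s.append(float(cv2.remap(g,u[:,0][None],u[:,1][None],1).mean()))
    print(n,dict(zip(qs.round(1).tolist(),np.round(s).astype(int).tolist())))
# rim edge contrast of seated screen vs height: project hole blocks & bystanders
t0=cv2.imread("pics/top0.png")
for nm,(x0,y0,x1,y1) in dict(pots_tray=(285,135,350,185),large=(455,218,508,268),trowel=(138,195,178,285)).items():
    d=cv2.absdiff(t0[y0:y1,x0:x1],im["top"][y0:y1,x0:x1]);print(nm,d.mean().round(1))
E
```

```text
top {0.0: 60, 0.1: 60, 0.2: 61, 0.3: 60, 0.4: 60, 0.5: 61, 0.6: 60, 0.7: 59, 0.8: 60, 0.9: 60, 1.0: 66, 1.1: 117, 1.2: 173, 1.3: 151, 1.4: 115, 1.5: 113, 1.6: 102, 1.7: 71, 1.8: 38, 1.9: 30, 2.0: 31, 2.1: 36}
side {0.0: 125, 0.1: 124, 0.2: 125, 0.3: 129, 0.4: 136, 0.5: 144, 0.6: 153, 0.7: 157, 0.8: 151, 0.9: 143, 1.0: 137, 1.1: 135, 1.2: 133, 1.3: 122, 1.4: 122, 1.5: 120, 1.6: 118, 1.7: 128, 1.8: 90, 1.9: 25, 2.0: 22, 2.1: 57}
pots_tray 1.2
large 1.4
trowel 1.3
```

The knob is darkest at q≈1.95 in both views, and the bystander regions are unchanged. Handing in.

```bash
python3 -c "
from cell import env
print(env.get_state()['contact_force'],env.get_state()['clock'],env.close_job())"
```

```text
the job is handed in; nothing more can be done
[-0.54112116  0.21613142 -0.66564472] 23.9 None
```

I seated the coarse screen on the fine one, swung the locking lever across to about 1.95–2.0 rad, let go and handed the job in at 23.9 s.

- **Screen:** I gripped it by its bar, tilted it to 28° and lowered it over all four posts. Post tips showed in the three holes I could see on the way down. It stopped hard at tool height 17.1 mm above the deck, against 17.7 mm when gripped on the bench. After release its rim lay on the seated outline in both cameras. I did not check its seat separately after the lever swing.
- **Lever:** the measured arc ended at about 1.98 rad before a last small nudge. In the final pictures the black knob was found at 1.9–2.0 rad in both views, above the 1.75 needed.
- **Other objects:** the picture areas around the pots, blue tray and trowel were unchanged. The robot stood clear, reading no more than about 1 N.

**What disagreed or failed:**
- My first reading of the post tips put the deck about 3 mm too low and about 2 mm off sideways. I corrected it before insertion.
- My lever arc drifted about 3 mm inside the true 55 mm radius, with up to about 11 N of side force.
- The last overlay picture could not be viewed because the 12-picture limit was reached. The final lever and bystander checks are therefore numerical only.

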